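# Draw the bottle clamp open to the cursor and hold it

### The job

The green spring clamp must be held open ready for the glass globe. First slide the black lock grip outward, away from the clamp, right to its end stop, then pull the blue bar handle away from the fixed jaw until the red pointer stands in the gap of the brass cursor, and keep it there: finish still gripping the handle with the fingers, steady, because the spring closes the clamp if it is let go. Do not shift the cursor, and leave the other things on the desk where they are.

Things in the scene. Friction and masses are not known exactly. Their poses are not given: they have to be found in the camera images.
- clamp: Green spring clamp screwed to the desk. Base 310 x 154 x 18 mm. Origin: on the desk surface under the slide's centre line, 130 mm from the base's fixed-jaw end. Its x axis points from the blue handle to the fixed jaw (world +x within 0.4 rad), z up; the lock is on its -y side, the white scale with the cursor on its +y side. Fixed jaw: x = 89 to 119 mm, 103 mm high; all else is under 92 mm.
- slide: Aluminium slide with moving jaw (90 mm high, x = 8 to 36 mm), blue handle and red pointer in one piece. Origin and axes coincide with clamp's when home; it pulls out along the clamp's -x, 0 to 85 mm. A spring draws it home: 4.8 N at home plus 0.12 N per mm. With the lock in, the bolt stops it after 2 mm; it is free once the lock has moved 20 mm.
- handle_bar (a point): Middle of the blue handle bar: round, 16 mm thick, 86 mm long along the clamp's y axis, its axis 72 mm above the desk, on brass posts 34 mm to either side of the middle. Pinch it from above, the fingers closing along the clamp's x axis. Below it the slide's plate tops at 34 mm; no part taller than 46 mm stands within 80 mm of the bar there.
- pointer_tip (a point): Tip of the red pointer (4 mm wide) on the slide, 40 mm from the handle bar towards the fixed jaw and 59 mm to the clamp's +y side, 43 mm high. Axes parallel to the clamp's.
- cursor_gap (a point): Mouth of the gap in the brass cursor on the white scale: gap 12 mm wide along the clamp's x, between two 10 mm cheeks, 43 mm high. Axes as the clamp's. The cursor sits stiffly (30 N); its place varies: 40 to 70 mm of pull brings the pointer tip in line with it, when both points have the same x in the clamp's frame (2 mm apart in y).
- lock_grip (a point): On the axis of the black upright lock grip, 70 mm above the desk. The grip is 18 mm along the clamp's x, 24 mm along its y, and stands 42 to 84 mm above the desk on a flat steel bolt over a bracket 34 mm high. The steel end stop at the bracket's outer end is 46 mm high.
- lock (a joint): Travel of the lock grip in m: 0 = bolt fully in, 0.042 = at its outer end stop. It moves along the clamp's -y with about 2 N friction and stays where it is left; it starts between 0 and 0.010.
- globe: Small round glass globe bottle with a flat foot and a short neck, 76 mm across, 94 mm high; origin under its centre. Bystander.
- tugboat: Lacquered red tugboat model, 90 x 40 mm, 52 mm high; origin under its middle. Bystander.
- bell: Bronze ship's bell standing on its mouth, 68 mm across, 69 mm high; origin under its centre. Bystander.
- sanding_block: Boxwood sanding block 90 x 45 x 30 mm; origin under its centre. Bystander.
- varnish_jar: Small jar with black lid, 46 mm across, 60 mm high; origin under its centre. Bystander.
- spool: Wooden spool standing up, 44 mm across, 50 mm high; origin under its centre. Bystander.

How it is judged:
On the way:
1. the lock grip is slid out to its end stop (value of joint lock above 0.038 m), for 0.2 s.
At the end, for the whole second after the job is handed in: The pointer tip stands within 5 mm of the middle of the cursor's gap (along the clamp's x), the slide is at rest (under 10 mm/s) and the fingers bear on it with over 2 N, with the lock still at its end stop (within 6 mm) (x of pointer_tip in the frame of cursor_gap between -0.005 and 0.005 m and linear speed of slide below 0.01 m/s and contact force between the fingers and slide above 2 N and value of joint lock above 0.036 m); the arm keeps its last pose, push and grip.
It fails at once if the brass cursor is shifted by more than 4 mm (distance of cursor_gap from where it was at the start of the episode above 0.004 m).
It fails at once if another thing on the desk (globe, tugboat, bell, sanding block, jar, spool) is moved by more than 20 mm (distance of any of globe, tugboat, bell, sanding_block, varnish_jar, spool from where it was at the start of the episode above 0.02 m).
It also fails if it takes over 40 s, if anything falls off the work surface, if the arm or the gripper's body presses on something with over 40 N, if the wrist force passes 120 N, or if a joint passes its speed limit or range.

### The arm

A 6-joint arm with a two-finger parallel gripper is mounted at the origin on the work surface. World frame = base frame: x ahead of the robot, y to its left, z up, the work surface at z = 0. Lengths are in m, angles in rad, forces in N, time in s.
With the tool pointing down it reaches from about 0.325 to 0.925 m from the base axis. Payload 3.1 kg.
Tool frame: the origin (TCP) lies midway between the tips of the shut fingers; the grasp point (between the pads) lies 19 mm behind it; z points along the fingers, y is the line along which they close (so a half turn about z gives the same grasp; the last joint's range is limited). The gripper opens to 85 mm and grips with 20 to 120 N. Pads are 22 mm wide; open, the fingers measure 114 mm over their backs; the gripper's body (76 mm by 85 mm) begins 54 mm behind the grasp point. The pads swing forward as they close: fully open they stand 13 mm farther back than shut.
Start: joints at [1.069, 0.217, 1.613, -0, 1.311, -0.112], TCP at [0.237, 0.578, 0.231] pointing down, gripper open.
Joint ranges: [-2.75, 2.75], [-0.78, 2.1], [0.31, 2.55], [-1.13, 4.27], [0.13, 2.63], [-2.58, 2.58]. Speed limits (rad/s): [2.79, 2.79, 3.14, 3.14, 3.14, 3.14].

### API

Orientations are given as a unit quaternion [w, x, y, z].
In Python, from bench import state, cams, env gives the robot as it stands. The module is installed in compiled form; this text tells all that it offers.
- The arm moves only by the shell command python3 -m crank 'ROWS' [FORCE]. ROWS is JSON, one flat list of numbers, 7 for each row, row after row: the turn, a rotation vector about the world's x, y, z in degrees, then the shift along the world's x, y, z in mm, then the closure, from -1 (fully open) to 1 (shut). In form: [rx, ry, rz, x, y, z, grip, rx, ry, rz, x, y, z, grip, ...]. A call has 1 to 12 rows; each row shifts and turns the commanded pose from where the row before left it; what a row does not reach is not made up. A row lasts 1/10 s, in which the tool goes at most 50 mm and 8.59 degrees, less where a joint would pass 70% of its speed; a pose out of reach is approached as far as the arm can. A call is refused whole if a number of a shift passes 50 or a number of a turn 8.59, either way. A call with a gripper value outside its range is refused whole. The fingers move at their own pace and stop on an object; FORCE is the grip in N (left out, the last holds). Time passes only in rows, so rows that do not move let the fingers close. It gives the time, the measured TCP pose, the force, the opening and the grip force at its end, in the units of the state.
- state(): the state, without advancing time (a new reading comes with each control period).
- cams.get_image(name): name is "side" or "top" or "wrist"; returns a dict with "img" (420x560x3 uint8, red, green, blue), "depth" (420x560 float32, m along the optical axis (not along the pixel's ray), 0 where there is no reading), "fx", "fy", "cx", "cy" (pixels), "extrinsics" (4x4, takes a point from world to camera coordinates). Camera axes: x right, y down, z forward; pixel columns grow to the right and rows downward; lengths in m; the calibration is good to about 2 mm. A picture is of the moment at which its call begins.
- env.finish_job(): hands the job in; it is judged then, once.
The state is a dict: "t": time; "joints": joint angles; "joint_velocities": joint speeds; "tau": joint torques, N m; "ee_pos": TCP position; "ee_rot": TCP orientation; "ft_force": force on the tool from outside, world axes, zero at the start; "wrist_torque": the same for the moment, N m; "opening": finger opening in m; "finger_force": force on a finger pad.
Only numpy, scipy, OpenCV 4.12 (cv2) and the standard library are available. Lean on these libraries where they do the work, as an engineer would, in place of code of your own. Each camera call takes 0.05 s, during which the arm holds its last target. There are 200 camera calls.

## Working session

There is one attempt and no reset: what is moved stays moved. The work goes in short steps, Python scripts to look and compute and a shell command to move; the robot and the scene stay as the last step left them, time stands still between calls to the robot, and variables do not carry over. Pictures are saved under pics/ and viewed, at most 10 in all, crops included, and the job is handed in when it is done.

```bash
mkdir -p pics; cat > h.py <<'E'
import numpy as np, cv2
from bench import state, cams, env
def get(n):
    d=cams.get_image(n); np.savez(f'{n}.npz',**d); return d
def pts(d):
    z=d['depth']; v,u=np.mgrid[:z.shape[0],:z.shape[1]]
    c=np.stack([(u-d['cx'])/d['fx']*z,(v-d['cy'])/d['fy']*z,z],-1)
    E=d['extrinsics']; return (c-E[:3,3])@E[:3,:3]
def save(d,p): cv2.imwrite(p,d['img'][...,::-1])
E
python3 - <<'E'
from h import *
for n in('top','side'):
    d=get(n); save(d,f'pics/{n}0.png')
s=state(); print(s['t'],s['ee_pos'],s['ee_rot'],s['opening'])
E
```

```text
0.1 [0.23711318 0.57746394 0.23005658] [-3.25923034e-04  1.93651620e-01  9.81069711e-01 -1.07988223e-03] 0.08525515933026559
```

View pics/top0.png

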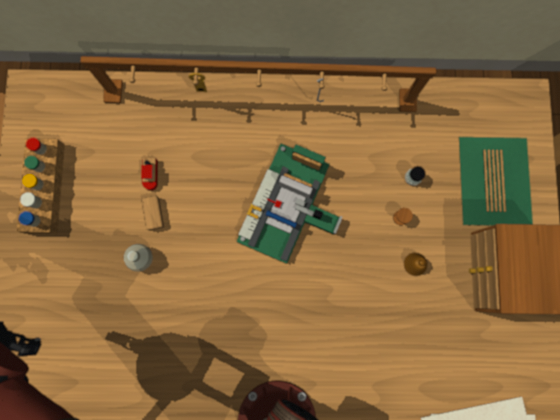

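View pics/side0.png

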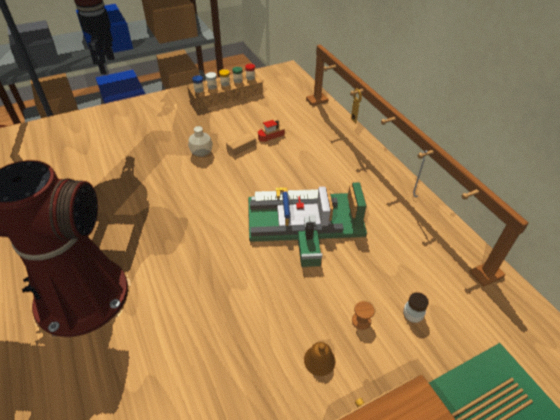

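The top view shows the clamp around (290,205). Its fixed jaw is at (305,158), the blue bar at (283,222), the cursor near (255,211), the red pointer at (278,203) and the lock grip near (318,213). The side view agrees. I'll zoom in and measure.

```bash
python3 - <<'E'
from h import *
d=dict(np.load('top.npz')); 
a=cv2.resize(d['img'][135:270,225:355],None,fx=4.4,fy=4.4,interpolation=cv2.INTER_CUBIC); cv2.imwrite('pics/tc.png',a[...,::-1])
e=dict(np.load('side.npz'))
a=cv2.resize(e['img'][175:275,240:375],None,fx=5.5,fy=5.5,interpolation=cv2.INTER_CUBIC); cv2.imwrite('pics/sc.png',a[...,::-1])
for n,D,roi in(('top',d,(slice(135,270),slice(225,355))),('side',e,(slice(175,275),slice(240,375)))):
    P=pts(D)[roi].reshape(-1,3); h=cv2.cvtColor(D['img'],cv2.COLOR_RGB2HSV)[roi].reshape(-1,3).astype(int)
    H,S,V=h.T; ok=(P[:,2]>.01)&(P[:,2]<.13)
    M={'blue':(H>105)&(H<130)&(S>130)&(V>50)&(P[:,2]>.055),'red':((H<6)|(H>174))&(S>170)&(V>90),'black':(V<55)&(P[:,2]>.05),'brass':(H>18)&(H<30)&(S>150)&(V>100)&(P[:,2]>.025)&(P[:,2]<.06),'green':(H>55)&(H<90)&(S>100)}
    for k,m in M.items():
        q=P[m&ok]
        if len(q)<3: print(n,k,len(q));continue
        c=q.mean(0); w,v=np.linalg.eigh(np.cov(q[:,:2].T)); x=v[:,1]
        print(n,k,len(q),c.round(4),q.min(0).round(3),q.max(0).round(3),'ax deg',np.degrees(np.arctan2(x[1],x[0])).round(1))
        if k=='green': print(cv2.minAreaRect((q[:,:2]*1000).astype(np.float32)))
E
```

```text
top blue 78 [0.5307 0.0008 0.078 ] [ 0.507 -0.042  0.071] [0.549 0.036 0.085] ax deg 66.3
top red 42 [0.5788 0.0098 0.041 ] [ 0.569 -0.002  0.035] [0.589 0.031 0.047] ax deg 65.3
top black 74 [ 0.5531 -0.1024  0.0788] [ 0.534 -0.114  0.052] [ 0.678 -0.09   0.092] ax deg 175.7
top brass 77 [0.5553 0.0723 0.045 ] [0.538 0.053 0.035] [0.573 0.088 0.053] ax deg 143.9
top green 2237 [ 0.585  -0.0387  0.0281] [ 0.421 -0.16   0.01 ] [0.751 0.113 0.108] ax deg 163.7
((569.3773193359375, -49.511260986328125), (230.20843505859375, 303.0350646972656), 67.17316436767578)
side blue 73 [ 0.5271 -0.0082  0.078 ] [ 0.51  -0.043  0.075] [0.545 0.03  0.082] ax deg 66.8
side red 35 [0.5767 0.0059 0.0405] [ 0.568 -0.005  0.036] [0.585 0.024 0.044] ax deg 66.0
side black 86 [ 0.5401 -0.1108  0.0715] [ 0.532 -0.118  0.05 ] [ 0.553 -0.098  0.085] ax deg 175.7
side brass 56 [0.5489 0.064  0.0447] [ 0.512 -0.04   0.04 ] [0.572 0.09  0.058] ax deg 69.8
side green 1119 [ 0.5861 -0.0427  0.0264] [ 0.434 -0.15   0.012] [0.725 0.061 0.104] ax deg 161.8
((570.0001831054688, -57.141441345214844), (192.48056030273438, 292.5700988769531), 79.96766662597656)
```

View pics/tc.png

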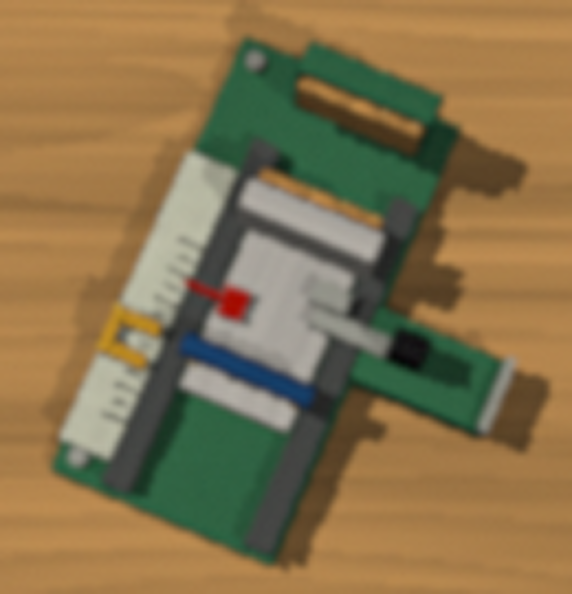

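View pics/sc.png

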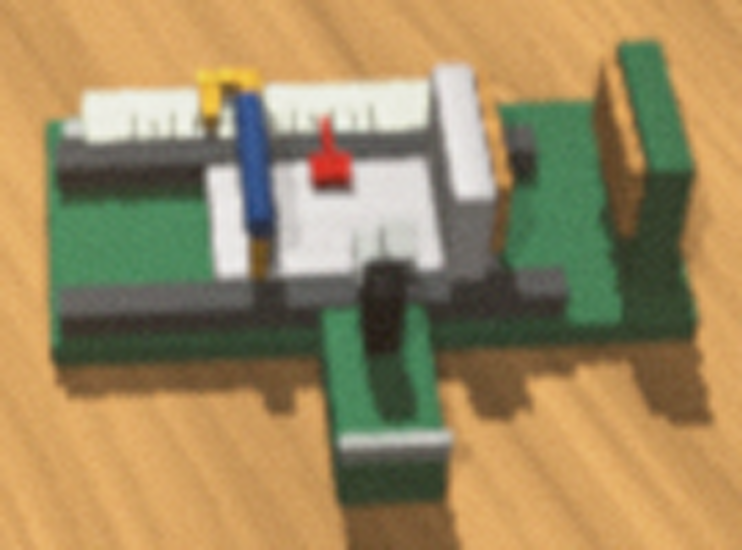

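```bash
python3 - <<'E'
from h import *
def ray(d,u,v,z):
    E=d['extrinsics'];R=E[:3,:3];o=-R.T@E[:3,3]
    r=R.T@np.array([(u-d['cx'])/d['fx'],(v-d['cy'])/d['fy'],1]); return o+r*(z-o[2])/r[2]
t=dict(np.load('top.npz'));s=dict(np.load('side.npz'))
a=np.radians(-22.8);ex=np.array([np.cos(a),np.sin(a)]);ey=np.array([-ex[1],ex[0]])
T=lambda x,y,z:ray(t,225+(x+.5)/4.4-.5,135+(y+.5)/4.4-.5,z)
S=lambda x,y,z:ray(s,240+(x+.5)/5.5-.5,175+(y+.5)/5.5-.5,z)
L=[('bar+y',T(185,345,.077)),('bar-y',T(312,395,.077)),('grip',T(408,350,.084)),('stop',T(498,397,.046)),('upcheek',T(158,329,.043)),('locheek',T(143,359,.043)),('tip',T(190,284,.043)),('jawL',T(313,46,.103)),('jawR',T(440,100,.103)),
('Sbar+y',S(247,97,.08)),('Sbar-y',S(257,228,.078)),('Sgrip',S(383,265,.084)),('Stip',S(325,118,.043)),('Scurbackl',S(200,72,.043)),('Scurbackr',S(258,72,.043)),('Sstop',S(395,437,.046))]
for n,p in L: print(n,p.round(4),'clamp-dir',(p[:2]@ex).round(4),(p[:2]@ey).round(4))
j=T(313,46,.103)-T(440,100,.103);print('jaw ang',np.degrees(np.arctan2(j[1],j[0])))
E
```

```text
bar+y [0.5438 0.034  0.077 ] clamp-dir 0.4881 0.2421
bar-y [ 0.5142 -0.0431  0.077 ] clamp-dir 0.4907 0.1595
grip [ 0.5414 -0.1006  0.084 ] clamp-dir 0.5381 0.117
stop [ 0.5189 -0.1598  0.046 ] clamp-dir 0.5402 0.0538
upcheek [0.5592 0.0514 0.043 ] clamp-dir 0.4956 0.2641
locheek [0.5402 0.0604 0.043 ] clamp-dir 0.4746 0.265
tip [0.588 0.032 0.043] clamp-dir 0.5296 0.2573
jawL [ 0.7247 -0.0413  0.103 ] clamp-dir 0.684 0.2428
jawR [ 0.692  -0.1185  0.103 ] clamp-dir 0.6839 0.159
Sbar+y [0.5425 0.0294 0.08  ] clamp-dir 0.4887 0.2374
Sbar-y [ 0.5088 -0.0475  0.078 ] clamp-dir 0.4874 0.1534
Sgrip [ 0.5466 -0.0971  0.084 ] clamp-dir 0.5415 0.1223
Stip [0.5886 0.033  0.043 ] clamp-dir 0.5298 0.2585
Scurbackl [0.5472 0.09   0.043 ] clamp-dir 0.4696 0.295
Scurbackr [0.5737 0.0772 0.043 ] clamp-dir 0.4989 0.2935
Sstop [ 0.5206 -0.1591  0.046 ] clamp-dir 0.5416 0.055
jaw ang 67.0876949887366
```

Fitted clamp yaw is about -22.8°. The slide needs about 45 mm of pull. I'll move above the inner side of the lock grip with the fingers shut and the tool turned -90.4°.

```bash
python3 -m crank '[0,0,-8.2,20,-40,0,1, 0,0,-8.2,20,-40,0,1, 0,0,-8.2,20,-40,0,1, 0,0,-8.2,20,-40,0,1, 0,0,-8.2,20,-40,0,1, 0,0,-8.2,20,-40,0,1, 0,0,-8.2,20,-40,0,1, 0,0,-8.2,20,-40,0,1, 0,0,-8.2,20,-40,0,1, 0,0,-8.2,20,-40,0,1, 0,0,-8.2,20,-40,0,1]' 40
python3 -m crank '[0,0,0,20,-40,0,1, 0,0,0,20,-40,0,1, 0,0,0,20,-40,0,1, 0,0,0,20,-40,0,1, 0,0,0,20,-46,0,1,0,0,0,0,0,-40,1,0,0,0,0,0,-10,1,0,0,0,0,0,0,1,0,0,0,0,0,0,1]'
```

```text
t: 1.2
ee_pos: [0.4576, 0.1364, 0.231]
ee_rot: [-0.0, 0.833, 0.553, -0.0]
ft_force: [0.2, 0.5, 0.3]
opening: 0.0001
finger_force: 0.0
t: 2.1
ee_pos: [0.557, -0.0667, 0.1814]
ee_rot: [-0.0, 0.831, 0.556, -0.0]
ft_force: [0.2, -0.7, -0.0]
opening: -0.0001
finger_force: 0.0
```

```bash
python3 - <<'E'
from h import *
d=get('wrist'); save(d,'pics/w1.png')
E
```

```text
(no output)
```

View pics/w1.png

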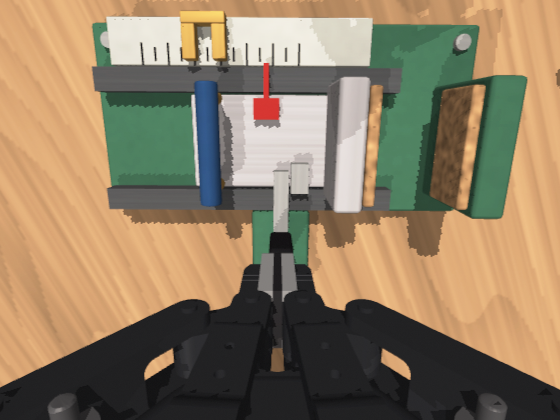

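The wrist view shows the bar from (207,82) to (211,205), the pointer tip at (266,64), the gap mouth at (204,57) and the grip top at (281,242). I'll work out positions from these.

```bash
python3 - <<'E'
from h import *
d=dict(np.load('wrist.npz'));E=d['extrinsics'];R=E[:3,:3];o=-R.T@E[:3,3]
P=pts(d)
a=np.radians(-22.8);ex=np.array([np.cos(a),np.sin(a)]);ey=np.array([-ex[1],ex[0]])
for n,u,v,z in[('bar+',207,82,.08),('bar-',211,205,.08),('tip',266,64,.043),('gapL',195,55,.043),('gapR',213,55,.043),('outL',181,55,.043),('outR',226,55,.043),('grip',281,242,.084),('jawL',504,77,.103),('jawR',487,215,.103)]:
    r=R.T@np.array([(u-d['cx'])/d['fx'],(v-d['cy'])/d['fy'],1]); p=o+r*(z-o[2])/r[2]
    print(n,p.round(4),(p[:2]@ex).round(4),(p[:2]@ey).round(4),P[v,u].round(3))
E
```

```text
bar+ [0.5475 0.0323 0.08  ] 0.4923 0.2419 [0.547 0.032 0.079]
bar- [ 0.5143 -0.0442  0.08  ] 0.4912 0.1586 [ 0.515 -0.044  0.081]
tip [0.5886 0.0326 0.043 ] 0.53 0.2582 [0.589 0.033 0.043]
gapL [0.5423 0.0585 0.043 ] 0.4772 0.2641 [0.543 0.058 0.045]
gapR [0.5546 0.0534 0.043 ] 0.4906 0.2642 [0.555 0.053 0.046]
outL [0.5327 0.0625 0.043 ] 0.4668 0.264 [0.531 0.064 0.035]
outR [0.5636 0.0497 0.043 ] 0.5003 0.2642 [0.563 0.05  0.042]
grip [ 0.5507 -0.0882  0.084 ] 0.5419 0.1321 [ 0.549 -0.093  0.07 ]
jawL [ 0.7149 -0.0362  0.103 ] 0.673 0.2437 [ 0.716 -0.036  0.102]
jawR [ 0.6854 -0.1161  0.103 ] 0.6768 0.1586 [ 0.685 -0.116  0.103]
```

```bash
python3 -m crank '[0,0,0,0,0,-40,1, 0,0,0,0,0,-40,1, 0,0,0,0,0,-25,1, 0,0,0,0,0,-20,1, 0,0,0,0,0,0,1, 0,0,0,-4,-9,0,1, 0,0,0,-4,-9,0,1, 0,0,0,-4,-9,0,1, 0,0,0,-4,-9,0,1, 0,0,0,0,0,0,1]'
```

```text
t: 3.15
ee_pos: [0.5416, -0.1056, 0.0574]
ee_rot: [0.001, 0.832, 0.555, 0.0]
ft_force: [-0.1, 0.7, 0.4]
opening: 0.0
finger_force: 0.0
```

```bash
python3 -m crank '[0,0,0,-2,-5,0,1, 0,0,0,-2,-5,0,1,0,0,0,0,0,0,1]'; python3 -m crank '[0,0,0,-1,-2,0,1,0,0,0,-1,-2,0,1,0,0,0,0,0,0,1]';python3 - <<'E'
from h import *
d=get('wrist'); save(d,'pics/w2.png')
E
```

```text
t: 3.45
ee_pos: [0.5369, -0.1144, 0.0562]
ee_rot: [-0.0, 0.832, 0.555, -0.0]
ft_force: [-0.2, 0.7, 0.8]
opening: 0.0001
finger_force: 0.0
t: 3.75
ee_pos: [0.5353, -0.1178, 0.0561]
ee_rot: [-0.0, 0.832, 0.555, -0.0]
ft_force: [1.2, 0.8, -0.5]
opening: 0.0001
finger_force: 0.5
```

View pics/w2.png

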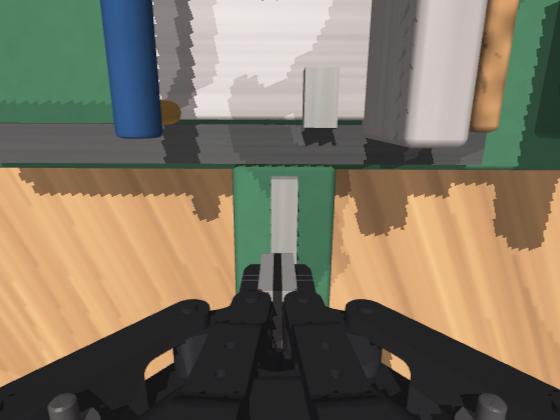

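The bolt's end is now at (284,178), well clear of the slide and its strike at (320,97). The grip is hidden behind the fingers, and no stop force has shown yet, so I'll push on.

```bash
for i in 1; do :; done; python3 -m crank '[0,0,0,-1,-2,0,1,0,0,0,-1,-2,0,1,0,0,0,0,0,0,1]';  python3 -m crank '[0,0,0,-1,-2,0,1,0,0,0,-1,-2,0,1,0,0,0,0,0,0,1]'
```

```text
t: 4.1
ee_pos: [0.5346, -0.1194, 0.0561]
ee_rot: [-0.001, 0.832, 0.555, 0.003]
ft_force: [6.4, 7.8, -2.5]
opening: 0.0003
finger_force: 4.9
t: 4.4
ee_pos: [0.5346, -0.1196, 0.0561]
ee_rot: [-0.003, 0.833, 0.554, 0.006]
ft_force: [12.0, 19.4, -4.1]
opening: 0.0002
finger_force: 11.2
```

```bash
python3 -m crank '[0,0,0,4,10,0,1, 0,0,0,0,0,40,1, 0,0,0,0,0,40,-1,0,0,0,0,0,0,-1,0,0,0,0,40,0,-1,0,0,0,0,40,0,-1,0,0,0,-3,20,0,-1,0,0,0,0,0,0,-1,0,0,0,0,0,0,-1]'; python3 - <<'E'
from h import *
d=get('top');a=cv2.resize(d['img'][135:270,225:355],None,fx=4.4,fy=4.4,interpolation=cv2.INTER_CUBIC); cv2.imwrite('pics/t2.png',a[...,::-1])
d=get('wrist'); save(d,'pics/w3.png')
E
```

```text
t: 5.3
ee_pos: [0.5319, -0.0161, 0.1358]
ee_rot: [0.0, 0.831, 0.556, -0.001]
ft_force: [-0.3, -0.7, -0.2]
opening: 0.0855
finger_force: 0.0
```

View pics/w3.png

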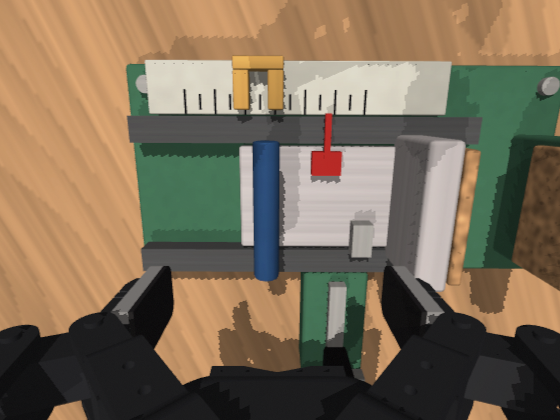

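The bar runs from (266,142) to (266,277), the tip is at (328,114), and the gap between the cheeks is about 249–268 at row 106. The fingers are open either side of the bar line.

```bash
python3 - <<'E'
from h import *
d=dict(np.load('wrist.npz'));E=d['extrinsics'];R=E[:3,:3];o=-R.T@E[:3,3]
a=np.radians(-22.8);ex=np.array([np.cos(a),np.sin(a)]);ey=np.array([-ex[1],ex[0]])
p=[]
for n,u,v,z in[('bar+',266,142,.08),('bar-',266,277,.08),('tip',328,115,.043),('gapL',249,106,.043),('gapR',268,106,.043),('outL',233,106,.043),('outR',284,106,.043),('grip',337,347,.084),('railL',130,118,.046),('railR',480,118,.046)]:
    r=R.T@np.array([(u-d['cx'])/d['fx'],(v-d['cy'])/d['fy'],1]); q=o+r*(z-o[2])/r[2];p.append(q)
    print(n,q.round(4),(q[:2]@ex).round(4),(q[:2]@ey).round(4))
r=p[-1]-p[-2];print('yaw',np.degrees(np.arctan2(r[1],r[0])))
print('shift',((p[0]+p[1])/2-state()['ee_pos'])*1000,state()['ee_pos'])
E
```

```text
bar+ [0.546  0.0341 0.08  ] 0.4901 0.243
bar- [ 0.5138 -0.0417  0.08  ] 0.4898 0.1606
tip [0.5879 0.0326 0.043 ] 0.5294 0.2579
gapL [0.5428 0.0574 0.043 ] 0.4781 0.2633
gapR [0.5541 0.0527 0.043 ] 0.4904 0.2633
outL [0.5332 0.0614 0.043 ] 0.4678 0.2632
outR [0.5636 0.0488 0.043 ] 0.5007 0.2634
grip [ 0.5377 -0.103   0.084 ] 0.5356 0.1134
railL [0.4693 0.0798 0.046 ] 0.4017 0.2554
railR [ 0.6772 -0.0064  0.046 ] 0.6268 0.2565
yaw -22.53189547006582
shift [ -2.45523491  13.00160983 -56.09071499] [ 0.53235264 -0.01681809  0.13609071]
```

```bash
python3 -m crank '[0,0,0,-2,11,0,-1, 0,0,0,0,0,-40,-1, 0,0,0,0,0,-30,-1, 0,0,0,0,0,-14,-1,0,0,0,0,0,0,-1, 0,0,0,0,0,0,1,0,0,0,0,0,0,1,0,0,0,0,0,0,1,0,0,0,0,0,0,1,0,0,0,0,0,0,1]' 60
```

```text
t: 6.4
ee_pos: [0.5298, -0.0042, 0.0533]
ee_rot: [-0.001, 0.832, 0.555, -0.001]
ft_force: [0.2, -0.5, 10.7]
opening: 0.0144
finger_force: 58.5
```

```bash
python3 -m crank '[0,0,0,-5,2.1,0,1, 0,0,0,-5,2.1,0,1, 0,0,0,-5,2.1,0,1, 0,0,0,-5,2.1,0,1, 0,0,0,-5,2.1,0,1, 0,0,0,-5,2.1,0,1, 0,0,0,-5,2.1,0,1, 0,0,0,-5,2.1,0,1, 0,0,0,0,0,0,1,0,0,0,0,0,0,1,0,0,0,0,0,0,1]'
python3 - <<'E'
from h import *
d=get('top');a=cv2.resize(d['img'][135:270,225:355],None,fx=4.4,fy=4.4,interpolation=cv2.INTER_CUBIC)
d=get('wrist'); b=d['img']
s=get('side');c=cv2.resize(s['img'][175:275,240:375],None,fx=2.2,fy=2.2,interpolation=cv2.INTER_CUBIC)
m=np.zeros((600,800,3),np.uint8); m[:420,:560]=b; m[:,:0]=0
a=cv2.resize(a,(236,240)); m[:240,562:798]=a; m[245:465,562:798]=c[:220,:236] 
cv2.imwrite('pics/m4.png',m[...,::-1])
E
```

```text
t: 7.5
ee_pos: [0.4944, 0.0107, 0.0534]
ee_rot: [0.004, 0.832, 0.555, 0.003]
ft_force: [7.3, -3.8, -5.0]
opening: 0.014
finger_force: 58.6
```

View pics/m4.png

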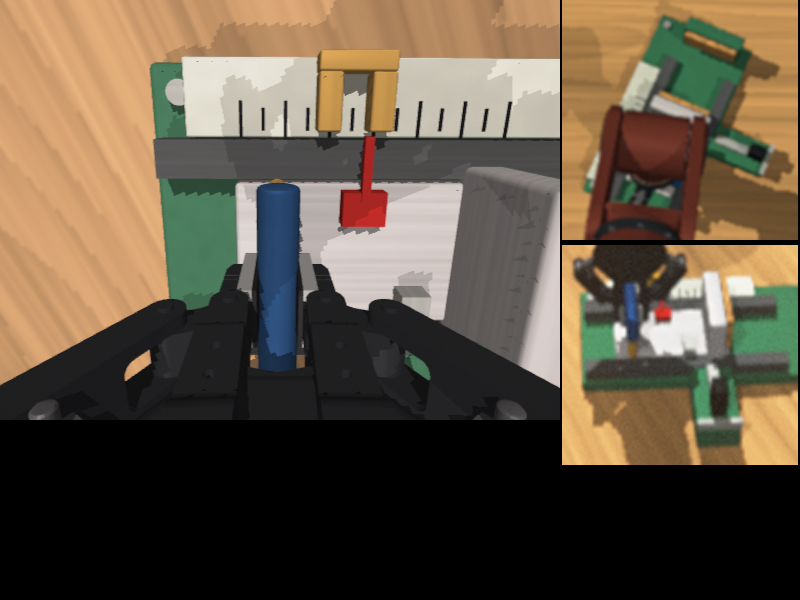

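The pointer tip is at (370,137) and the gap middle at (356,130), so about 6.5 mm remains. The insets show the lock grip against its end stop.

```bash
python3 -m crank '[0,0,0,-3,1.2,0,1, 0,0,0,-3,1.3,0,1, 0,0,0,0,0,0,1,0,0,0,0,0,0,1,0,0,0,0,0,0,1,0,0,0,0,0,0,1]'
python3 - <<'E'
from h import *
d=get('wrist'); cv2.imwrite('pics/w5.png',cv2.resize(d['img'][30:230,220:480],None,fx=3,fy=3,interpolation=cv2.INTER_CUBIC)[...,::-1])
E
```

```text
t: 8.25
ee_pos: [0.4887, 0.013, 0.0535]
ee_rot: [0.004, 0.832, 0.555, 0.004]
ft_force: [9.0, -4.6, -5.4]
opening: 0.0143
finger_force: 59.2
```

View pics/w5.png

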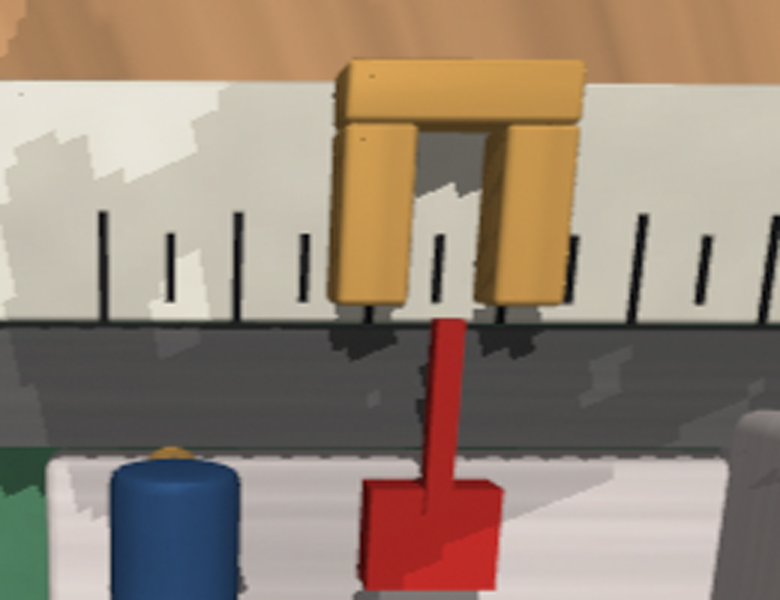

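In this crop the tip is at (449,320) and the gap's middle is about 452 at about 7 px/mm, so it is centred to under 1 mm with a 59 N grip. I'll check that it is steady and hand in.

```bash
python3 -m crank '[0,0,0,0,0,0,1,0,0,0,0,0,0,1,0,0,0,0,0,0,1]' && python3 -c "
from bench import env
print(env.finish_job())"
```

```text
t: 8.6
ee_pos: [0.4887, 0.0131, 0.0534]
ee_rot: [0.004, 0.832, 0.555, 0.004]
ft_force: [8.8, -4.9, -6.4]
opening: 0.0141
finger_force: 59.2
the job is handed in; nothing more can be done
None
```

I handed the job in at about 8.6 s: the lock is at its end stop, and the handle is gripped steadily at 59 N with the pointer within about 1 mm of the gap's middle by the wrist image; the hand-in returned no verdict.

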